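# Tare the balance through its sunken key

### The arm

A 6-joint arm with a two-finger parallel gripper is mounted at the origin on a cart in front of the work surface, level with it; the furniture and walls round the work are solid. World frame = base frame: x ahead of the robot, y to its left, z up, the work surface at z = 0. Lengths are in m, angles in rad, forces in N, time in s.
With the tool pointing down it reaches from about 0.3 to 0.775 m from the base axis. Payload 14.6 kg.
Tool frame: the origin (TCP) lies on the front face of the gripper's body, between the roots of the fingers; the fingertips stand 97 mm ahead of it and the grasp point (between the pads) lies 78 mm ahead of it; z points along the fingers, x is the direction in which the jaws open and shut, and the axes are right-handed (so a half turn about z gives the same grasp; the last joint's range is limited). The gripper opens to 94 mm and grips with 3 to 60 N. Pads are 16 mm wide; open, the fingers measure 119 mm over their backs; the gripper's body (75 mm by 177 mm) begins 78 mm behind the grasp point.
Start: joints at [-1.347, 0.3, 1.521, -0, 1.321, -0.067], TCP at [0.158, -0.527, 0.303] pointing down, gripper open.
Joint ranges: [-3.03, 3.03], [-0.79, 2.21], [0.23, 2.52], [-1.04, 4.18], [0, 3.07], [-2.55, 2.55]. Speed limits (rad/s): [2.22, 2.22, 2.57, 3.14, 3.14, 3.14].

### API

Orientations are given as [roll, pitch, yaw] about the fixed x, y, z axes, in that order (R = Rz(yaw) Ry(pitch) Rx(roll)).
In Python, from station import sensors, camera, ctrl gives the robot as it stands.
- The arm moves only by the tool move_arm, never from a script. Its argument "rows" is text: rows parted by semicolons, each of 6 numbers parted by spaces: the shift along the tool's x, y, z in mm, then the turn, a rotation vector about the tool's x, y, z in rad. In form: x y z wx wy wz; .... A call has 1 to 20 rows; each row shifts and turns the pose as measured when the row begins, along the tool's axes as they then stand; what a row does not reach is not made up. A row lasts 1/8 s, in which the tool goes at most 62.5 mm and 10.7 degrees, less where a joint would pass 70% of its speed; a pose out of reach is approached as far as the arm can. A call with a gripper value outside its range is refused whole. "grip" is the opening, from -1 (shut) to 1 (fully open), set as the call begins (left out, the last holds). The fingers move at their own pace and stop on an object; "newtons" is the grip in N (left out, the last holds). Time passes only in rows, so rows that do not move let the fingers close. It gives the time, the measured TCP pose, the force and the opening at its end, in the units of the state.
- sensors.get_obs(): the state, without advancing time (a new reading comes with each control period).
- camera(name): name is "scene" or "top" or "wrist"; returns a dict with "color" (420x560x3 uint8, blue, green, red), "z_map" (420x560 float32, m along the optical axis (not along the pixel's ray), 0 where there is no reading), "mtx" (3x3 intrinsics, pixels), "position" and "attitude" of the camera in the world; the wrist camera has in their place "hand_eye" (4x4, takes a point from camera to tool coordinates, whose origin is the TCP and whose axes are the tool frame's). Camera axes: x right, y down, z forward; pixel columns grow to the right and rows downward; lengths in m; the calibration is good to about 2 mm. A picture is of the moment at which its call begins: read the wrist's pose just before it.
- ctrl.hand_in(): hands the job in, once; it reports no verdict.
The state is a dict: "time_s": time; "qpos": joint angles; "joint_vel": joint speeds; "tau": joint torques, N m; "ee_pos": TCP position; "eef_rot": TCP orientation; "force": force on the tool from outside, world axes, zero at the start; "moment": the same for the moment, N m; "grip_width": finger opening in m.
Only numpy, scipy, OpenCV 4.12 (cv2) and the standard library are available. Lean on these libraries where they do the work, as an engineer would, in place of code of your own. Each camera call takes 0.05 s, during which the arm holds its last target.

### The job

Zero the balance with the tin standing on its pan: to keep draughts off, first push the clear sliding cover fully shut, then reach a fingertip into the square well beside the display and press the sunken tare key in it right down, hold it down for about a second and let it spring back up. Work with the fingertips only: grasp and lift nothing, leave the cover shut and the key in the round well alone, and leave the balance, the tin and the things around them where they stand.

Things in the scene. Friction and masses are not known exactly. Their poses are not given: they have to be found in the camera images.
- balance_b: Loose white balance, 3.2 kg, 220 (x) x 200 (y) x 107 mm. Origin: centre of underside; x to its back, y to its left seen from the front, which faces the robot; z up. Front: level console, x -110 to -24 mm, top z 52 mm, with display in the middle, square well right (-y), round well left (+y). Behind it a clear-walled chamber, 162 mm wide, x -24 to 110, grooves up to z 95 mm, the pan inside.
- cover (a joint): Opening of the chamber's clear top cover in m: 0 fully shut (end stop), up to 0.07 slid open to the back (balance +x); starts at 0.03 to 0.068. It slides level with about 1.5 N of friction and stays where it is left.
- cover_ridge (a point): Middle of the top edge of the black finger pull on the cover, on its upright back face (looks to balance +x). The pull is a wedge 80 mm long in y, its top 16.5 mm over the cover plate, sloping down to the front. Push this back face towards the front (balance -x) to shut. Behind it the plate is flat and clear for 90 mm. The pull moves with the cover.
- tare_key (a joint): Tare key travel in m: 0 up, 0.005 fully down; springs back. About 1.5 N starts it, 5 N holds it fully down.
- tare_top (a point): Centre of the top of the tare key: oblong grey cap, 30 (balance y) x 22 mm (x), in the square well. Well: 46 (y) x 42 mm (x), centred on the key, upright walls, rim 14 mm above the key's top when the key is up. The key goes straight down; its top is still 3 mm above the well's floor when fully down.
- standby_key (a joint): Standby key travel in m, 0 up, 0.005 fully down; must not be pressed.
- standby_top (a point): Centre of the top face of the standby key: a round grey cap of 24 mm in a round well of 40 mm on the left of the display. Leave it alone.
- pan (a point): Centre of the top of the balance's square steel pan (104 mm) in the chamber, 38 mm above the table.
- tin: Loose aluminium moisture tin with its lid on, 57 mm across, 38 mm high, standing on the pan; origin at the centre of its underside. It stays there.
- tin_beside: A loose tin of the same kind, on the table to the right of the balance; bystander.
- case: Loose dark blue case of check weights, closed, 71 x 118 x 30 mm, on the table to the left of the balance; bystander. Origin at the centre of its underside.
- brush: Loose flat brush with wooden handle, 160 mm long, 11 mm high, lying on the right of the table; bystander.
- dish: Loose shallow dish, 117 mm across, 17 mm high, on the left of the table; bystander.
- small_mortar: Loose white mortar with its pestle, 79 mm across, 84 mm high, on the left of the table; bystander.

How it is judged:
By the outcome, as a careful person would: the job done as asked, in the order asked, and still so for the second after the job is handed in, with the robot touching nothing.
It also fails if it takes over 42 s, if anything falls off the work surface, if the arm or the gripper's body presses on something with over 40 N, if the wrist force passes 120 N, or if a joint passes its speed limit or range.

## Working session

There is one attempt and no reset: what is moved stays moved. The work goes in short steps, Python scripts to look and compute and a tool call to move; the robot and the scene stay as the last step left them, time stands still between calls to the robot, and variables do not carry over. Pictures are saved under pics/ and viewed, and the job is handed in when it is done.

Besides the shell and the picture viewer there is one more tool, called after ">>>" as name(argument=value, ...) on one line, values as JSON. move_arm: Moves the arm, as the interface text tells. Its arguments: {"type":"object","properties":{"rows":{"type":"string"},"grip":{"type":"number"},"newtons":{"type":"number"}},"required":["rows"]}

```bash
ls; mkdir -p pics; python3 - <<'E'
from station import sensors,camera
import cv2,numpy as np
o=sensors.get_obs();print(o)
for n in("scene","top"):
    c=camera(n);cv2.imwrite(f"pics/{n}0.png",c["color"]);np.savez(f"{n}0.npz",**c);print(n,c["mtx"],c["position"],c["attitude"])
E
```

```text
pics
{'time_s': 0.0, 'qpos': array([-1.34662328e+00,  3.00473068e-01,  1.52157231e+00, -2.37914550e-05,
        1.32071828e+00, -6.66046086e-02]), 'joint_vel': array([ 0.0009309 ,  0.00077833,  0.00049058,  0.00095098, -0.00010564,
       -0.00128915]), 'tau': array([ 4.31590797e-05, -5.31808662e+01, -3.52734590e+01,  7.08745932e-02,
        2.44126737e-02, -7.24643428e-05]), 'ee_pos': array([ 0.15764078, -0.52676669,  0.3020889 ]), 'eef_rot': array([-3.14153771e+00,  1.16994603e-03, -1.28001273e+00]), 'force': array([ 0.26347083,  0.78278301, -0.00847904]), 'moment': array([-0.0189427 ,  0.00192769, -0.00991071]), 'grip_width': 0.09382778456856171}
scene [[416.00128847   0.         276.8977975 ]
 [  0.         416.00128847 208.47779707]
 [  0.           0.           1.        ]] [-0.25678041  0.82418479  0.89721498] [-2.19917973  0.01373879 -2.35806343]
top [[388.00786283   0.         272.94574398]
 [  0.         388.00786283 208.17213503]
 [  0.           0.           1.        ]] [0.39668237 0.03788767 1.18285503] [-3.0306299   0.02556491 -1.58347476]
```

View pics/scene0.png

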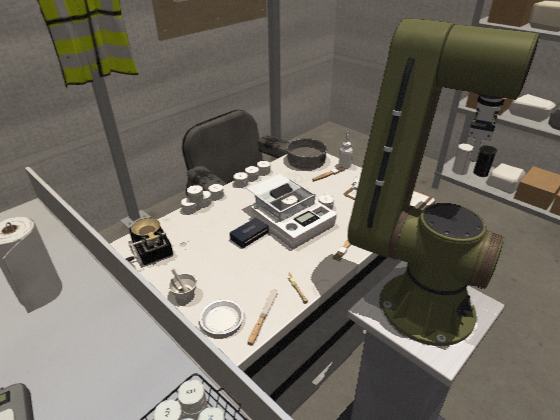

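View pics/top0.png

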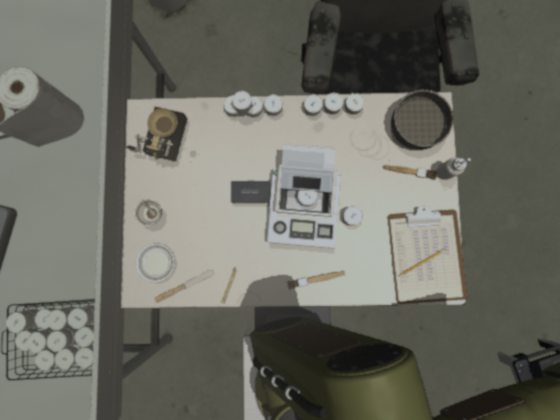

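```bash
cat > h.py <<'E'
import numpy as np,cv2
from scipy.spatial.transform import Rotation as R
def load(n):
    return dict(np.load(n))
def at_z(c,u,v,z,pose=None):
    if pose is None: p=c["position"];Rm=R.from_euler("xyz",c["attitude"]).as_matrix()
    else: p=pose[:3,3];Rm=pose[:3,:3]
    d=Rm@np.linalg.inv(c["mtx"])@[u,v,1]
    return p+d*(z-p[2])/d[2]
def depth_pt(c,u,v,pose=None):
    if pose is None: p=c["position"];Rm=R.from_euler("xyz",c["attitude"]).as_matrix()
    else: p=pose[:3,3];Rm=pose[:3,:3]
    return p+Rm@np.linalg.inv(c["mtx"])@[u,v,1]*c["z_map"][int(v),int(u)]
def proj(c,P,pose=None):
    if pose is None: p=c["position"];Rm=R.from_euler("xyz",c["attitude"]).as_matrix()
    else: p=pose[:3,3];Rm=pose[:3,:3]
    q=c["mtx"]@(Rm.T@(np.asarray(P)-p)); return q[:2]/q[2]
def wpose(o,c):
    T=np.eye(4);T[:3,:3]=R.from_euler("xyz",o["eef_rot"]).as_matrix();T[:3,3]=o["ee_pos"]
    return T@c["hand_eye"]
E
python3 - <<'E'
from h import *
c=load("top0.npz")
im=c["color"][135:260,220:380];cv2.imwrite("pics/tc.png",cv2.resize(im,None,fx=5,fy=4.8*1,interpolation=cv2.INTER_CUBIC)[:600])
for uv in [(303,150),(270,245),(338,248),(303,230)]: print(uv,at_z(c,*uv,0.05),depth_pt(c,*uv))
E
```

```text
(303, 150) [ 0.69647423 -0.02661909  0.05      ] [ 0.68523168 -0.02420001  0.09248343]
(270, 245) [0.41566872 0.07518812 0.05      ] [ 0.41653014  0.07688046 -0.00139811]
(338, 248) [ 0.40444995 -0.12152784  0.05      ] [ 0.40478682 -0.12844138  0.00087031]
(303, 230) [ 0.45793498 -0.0215514   0.05      ] [ 0.45779968 -0.0214201   0.0525024 ]
```

View pics/tc.png

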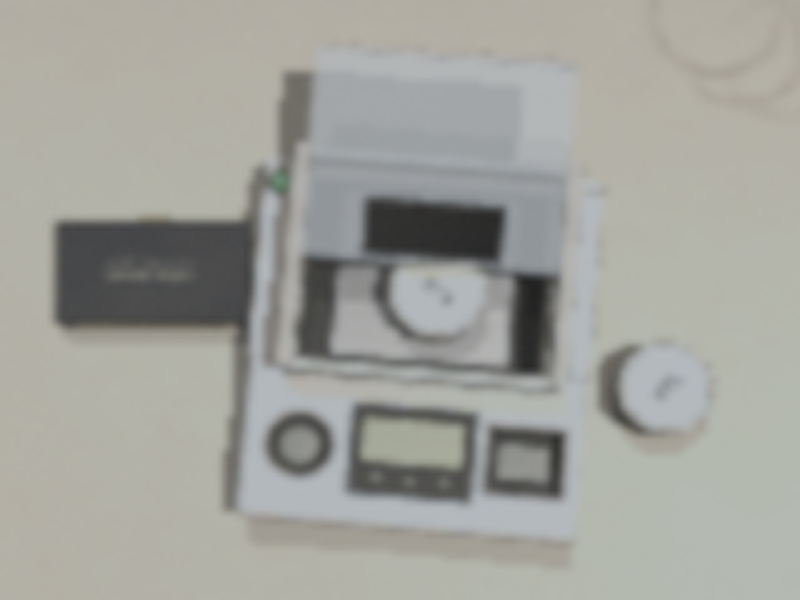

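```bash
python3 - <<'E'
from h import *
c=load("top0.npz")
def P(a,b,z): return at_z(c,220+a/5,135+b/4.8,z)
f1=P(237,512,.052);f2=P(575,540,.052);print("front",f1,f2)
d=f1-f2;print("yaw",np.arctan2(d[1],d[0])-np.pi/2,np.linalg.norm(d))
g1=P(290,367,.095);g2=P(555,390,.095);d=g1-g2;print("groove",g1,g2,np.arctan2(d[1],d[0])-np.pi/2)
print("tare",P(525,463,.038),"pull back",P(367,200,.113),P(505,207,.113))
E
```

```text
front [0.42538023 0.08256858 0.052     ] [ 0.40598415 -0.11265891  0.052     ]
yaw -0.09902620900676773 0.1961886419265526
groove [0.5087347  0.05003564 0.095     ] [ 0.49295133 -0.09840262  0.095     ] -0.10593147906316358
tare [ 0.45338834 -0.08665729  0.038     ] pull back [0.60402586 0.00538827 0.113     ] [ 0.59853698 -0.07146071  0.113     ]
```

>>> move_arm(rows="0 0 0 0 0 0.15; 0 0 0 0 0 0.15; -30 -25 0 0 0 0; -40 -27 -5 0 0 0; -40 -27 -5 0 0 0; -40 -27 -5 0 0 0; -40 -27 -5 0 0 0; -40 -27 -5 0 0 0; -40 -27 -5 0 0 0; -40 -27 -5 0 0 0; -40 -27 -5 0 0 0; -40 -27 -5 0 0 0; -40 -27 -5 0 0 0; -40 -27 -5 0 0 0; -20 -10 0 0 0 0; 0 0 0 0 0 0", grip=-1)

```text
time_s: 2.1
ee_pos: [0.5082, -0.0267, 0.3564]
eef_rot: [3.137, 0.007, -1.591]
force: [0.6, -0.6, -0.1]
grip_width: 0.0005
```

```bash
python3 - <<'E'
from station import sensors,camera
from h import *
o=sensors.get_obs();c=camera("wrist");T=wpose(o,c);np.savez("w1.npz",T=T,**c)
print(T,o["qpos"],o["joint_vel"])
cv2.imwrite("pics/w1.png",c["color"])
E
```

```text
[[-0.02142251 -0.96935667 -0.24472171  0.57656361]
 [-0.999746    0.01905622  0.01203326 -0.02832504]
 [-0.00700105  0.24491734 -0.96951869  0.43765018]
 [ 0.          0.          0.          1.        ]] [-0.12659219  0.17189319  1.55356295  0.00652312  1.42164961  1.46386849] [-0.00802303 -0.00092675  0.00394429 -0.00353386  0.00353638 -0.00656502]
```

View pics/w1.png

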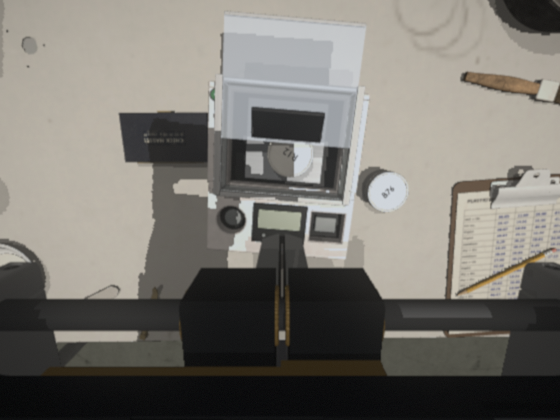

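```bash
python3 - <<'E'
from h import *
c=load("w1.npz")
cv2.imwrite("pics/w1c.png",cv2.resize(c["color"][70:265,190:390],None,fx=4,fy=3.07*1,interpolation=cv2.INTER_CUBIC)) if 0 else cv2.imwrite("pics/w1c.png",cv2.resize(c["color"][75:265,190:390],None,fx=3.15,fy=3.15,interpolation=cv2.INTER_CUBIC))
E
```

```text
(no output)
```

View pics/w1c.png

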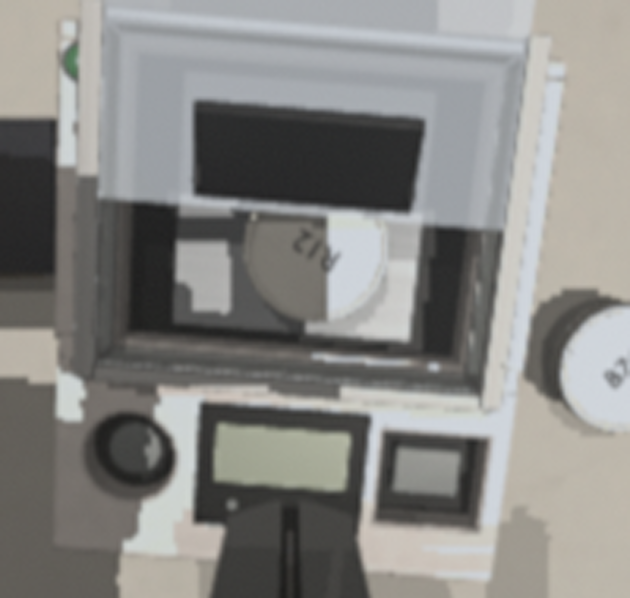

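```bash
python3 - <<'E'
from h import *
c=load("w1.npz");T=c["T"];s=3.15
def P(a,b,z): return at_z(c,190+a/s,75+b/s,z,T)
def D(a,b): return depth_pt(c,190+a/s,75+b/s,T)
r1=P(194,101,.1135);r2=P(425,120,.1135);d=r1-r2
print("ridge",r1,r2,(r1+r2)/2,np.linalg.norm(d),np.arctan2(d[1],d[0])-np.pi/2)
k=[P(a,b,.038) for a,b in[(393,443),(462,450),(458,498),(391,492)]];print("key",np.mean(k,0),k)
w=[P(a,b,.052) for a,b in[(385,432),(490,438),(478,530),(377,522)]];print("well",np.mean(w,0),w)
print("depths key",D(427,470),"pull",D(310,115),D(310,160),"console",D(150,540),D(490,550),"plate",D(310,80),"groove",D(533,200),D(87,150))
for v in range(95,128,3): print(v,D(310,v))
E
```

```text
ridge [0.60674875 0.00484392 0.1135    ] [ 0.59904109 -0.07204307  0.1135    ] [ 0.60289492 -0.03359958  0.1135    ] 0.0772723525026752 -0.09991281946469854
key [ 0.45332252 -0.08489701  0.038     ] [array([ 0.46668385, -0.0699208 ,  0.038     ]), array([ 0.46282209, -0.1008866 ,  0.038     ]), array([ 0.44016685, -0.09962451,  0.038     ]), array([ 0.4436173 , -0.06915612,  0.038     ])]
well [ 0.45294428 -0.08580189  0.052     ] [array([ 0.47551898, -0.06498592,  0.052     ]), array([ 0.47195419, -0.11028173,  0.052     ]), array([ 0.42985336, -0.10632059,  0.052     ]), array([ 0.43445059, -0.06161933,  0.052     ])]
depths key [ 0.45382006 -0.08530188  0.03824205] pull [ 0.60195351 -0.03378742  0.10722409] [ 0.58741573 -0.03364415  0.10159289] console [0.42779353 0.03939599 0.05182304] [ 0.42043732 -0.11184807  0.05236592] plate [ 0.61517047 -0.03427223  0.089197  ] groove [ 0.57147832 -0.12455422  0.0517432 ] [0.59278594 0.04571156 0.09482381]
95 [ 0.61015367 -0.03419756  0.08890106]
98 [ 0.60894814 -0.0341472   0.09094629]
101 [ 0.60806541 -0.03415481  0.08953936]
104 [ 0.60700331 -0.03412992  0.09006929]
107 [ 0.60596545 -0.03410952  0.09033152]
110 [ 0.60510339 -0.03412485  0.08844258]
113 [ 0.60264526 -0.03380714  0.10664925]
116 [ 0.60162371 -0.03378093  0.10730741]
119 [ 0.60071698 -0.03378015  0.10642399]
122 [ 0.59979283 -0.03377674  0.10569409]
125 [ 0.59888534 -0.03377872  0.10462947]
```

```bash
cat > go.py <<'E'
import sys
from station import sensors
from h import *
def delta(tip,yaw=-1.6708,o=None):
    o=o or sensors.get_obs();M=R.from_euler("xyz",o["eef_rot"]);G=R.from_euler("xyz",[np.pi,0,yaw])
    tcp=np.array(tip)+[0,0,.097]
    print("t",o["time_s"],"tip",o["ee_pos"]+M.apply([0,0,.097]),"F",o["force"])
    print("rot",(M.inv()*G).as_rotvec().round(4),"shift mm in present axes",(M.inv().apply(tcp-o["ee_pos"])*1000).round(1),"in goal axes",(G.inv().apply(tcp-o["ee_pos"])*1000).round(1))
if __name__=="__main__": delta([float(x) for x in sys.argv[1:4]])
E
python3 go.py .6335 -.0367 .130
```

```text
t 2.15 tip [ 0.50743431 -0.02666818  0.25943404] F [-1.12965679 -0.07583446  0.32828267]
rot [0.005  0.0067 0.0785] shift mm in present axes [   7.5 -126.4  128.8] in goal axes [  -3.2 -125.9  129.4]
```

>>> move_arm(rows="0 0 0 0.005 0.007 0.078; -1 -40 20 0 0 0; -1 -40 30 0 0 0; -1 -40 30 0 0 0; 0 -6 30 0 0 0; 0 0 20 0 0 0; 0 0 0 0 0 0")

```text
time_s: 3.02
ee_pos: [0.6347, -0.0464, 0.223]
eef_rot: [-3.141, -0.002, -1.681]
force: [-0.5, 0.3, 0.6]
grip_width: 0.0001
```

```bash
python3 go.py .6335 -.0367 .096; python3 - <<'E'
from station import sensors,camera
from h import *
o=sensors.get_obs();c=camera("wrist");T=wpose(o,c);np.savez("w2.npz",T=T,**c)
cv2.imwrite("pics/w2.png",c["color"])
E
```

```text
t 3.025 tip [ 0.63468194 -0.04659831  0.12604901] F [-0.45311553  0.26245437  0.5909105 ]
rot [-0.0004 -0.0015 -0.0098] shift mm in present axes [-9.6  2.2 30. ] in goal axes [-9.6  2.1 30. ]
```

View pics/w2.png

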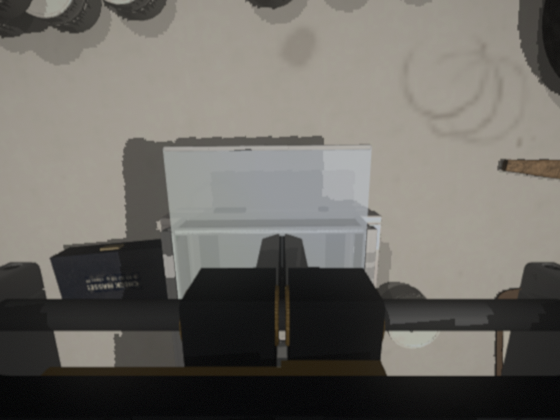

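>>> move_arm(rows="-9 2 10 0 0 -0.01; 0 0 12 0 0 0; 0 0 7 0 0 0; 0 0 0 0 0 0")

```text
time_s: 3.58
ee_pos: [0.6341, -0.0372, 0.196]
eef_rot: [-3.136, -0.002, -1.67]
force: [0.7, 0.6, 0.4]
grip_width: -0.0
```

```bash
python3 go.py .6035 -.0337 .097; python3 - <<'E'
from station import camera
import cv2
c=camera("scene");cv2.imwrite("pics/s1.png",cv2.resize(c["color"][150:270,220:360],None,fx=5,fy=5,interpolation=cv2.INTER_CUBIC))
E
```

```text
t 3.575 tip [ 0.63459992 -0.03742496  0.09899608] F [0.6760698  0.64938147 0.42453509]
rot [-0.0057 -0.0017  0.0006] shift mm in present axes [-0.5 30.8  1.8] in goal axes [-0.4 30.8  2. ]
```

View pics/s1.png

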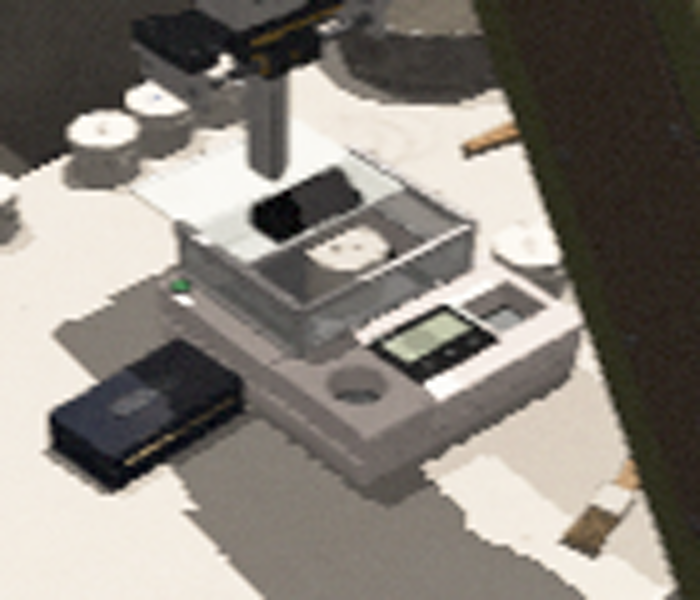

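```bash
python3 - <<'E'
from h import *
c=load("w1.npz");T=c["T"];s=3.15
def P(a,b,z): return at_z(c,190+a/s,75+b/s,z,T)
bx=np.array([.995,-.0998,0])
for n,p in dict(front=P(250,212,.09),gin=P(290,368,.095),gout=P(290,388,.095)).items(): print(n,p,p@bx)
k=np.array([.4532,-.0853,.038]);print("key",k@bx,"ridge",np.array([.6035,-.0337,0])@bx)
E
```

```text
front [ 0.56991405 -0.0115204   0.09      ] 0.5682142180508681
gin [ 0.51241761 -0.02502308  0.095     ] 0.5123528302759935
gout [ 0.5047234  -0.02486077  0.095     ] 0.5046808847207154
key 0.45944694 ridge 0.60384576
```

>>> move_arm(rows="0 10 2 -0.006 0 0; 0 10 0 0 0 0; 0 4 0 0 0 0; 0 4 0 0 0 0; 0 4 0 0 0 0; 0 4 0 0 0 0")

```text
time_s: 4.38
ee_pos: [0.5963, -0.0336, 0.1951]
eef_rot: [-3.139, -0.002, -1.67]
force: [2.0, -0.3, -0.9]
grip_width: 0.0005
```

>>> move_arm(rows="0 5 1 0 0 0; 0 5 0 0 0 0; 0 5 0 0 0 0; 0 5 0 0 0 0; 0 5 0 0 0 0; 0 4 0 0 0 0; 0 3 0 0 0 0")

```text
time_s: 5.25
ee_pos: [0.5623, -0.0302, 0.1943]
eef_rot: [-3.139, -0.002, -1.67]
force: [3.0, -0.5, -0.8]
grip_width: 0.0006
```

```bash
python3 go.py .553 -.03 .096; python3 - <<'E'
from station import camera
import cv2
c=camera("scene");cv2.imwrite("pics/s2.png",cv2.resize(c["color"][150:270,220:360],None,fx=5,fy=5,interpolation=cv2.INTER_CUBIC))
E
```

```text
t 5.25 tip [ 0.56255633 -0.03037735  0.09725275] F [ 2.98363123 -0.48428629 -0.84270382]
rot [-0.0029 -0.0018  0.0004] shift mm in present axes [0.7 9.3 1.2] in goal axes [0.7 9.3 1.3]
```

View pics/s2.png

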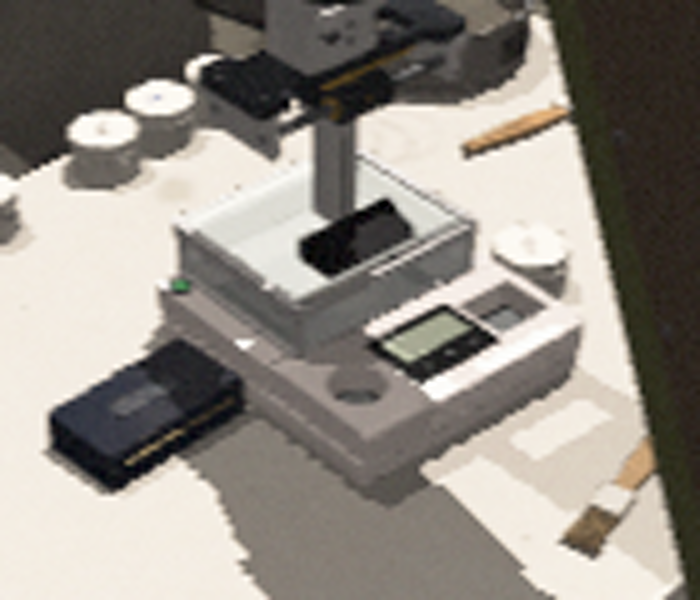

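Sliding well, the balance is still. Nearly shut; now small steps watching force.

>>> move_arm(rows="0 3 0 0 0 0; 0 3 0 0 0 0; 0 2 0 0 0 0")

```text
time_s: 5.68
ee_pos: [0.5537, -0.0293, 0.1943]
eef_rot: [-3.139, -0.002, -1.67]
force: [2.1, -0.8, 0.5]
grip_width: 0.0007
```

>>> move_arm(rows="0 2 0 0 0 0; 0 2 0 0 0 0")

```text
time_s: 5.92
ee_pos: [0.5517, -0.0291, 0.1945]
eef_rot: [-3.13, -0.002, -1.671]
force: [15.4, -0.4, -10.9]
grip_width: 0.0002
```

>>> move_arm(rows="0 -5 0 0 0 0; 0 -10 0 0 0 0; 0 0 -20 0 0 0; 0 0 -30 0 0 0; 0 0 -10 0 0 0")

```text
time_s: 6.55
ee_pos: [0.5671, -0.0306, 0.2548]
eef_rot: [-3.135, -0.002, -1.671]
force: [-0.1, 0.0, -0.6]
grip_width: 0.0004
```

```bash
python3 - <<'E'
from station import sensors,camera
from h import *
for n in("top","scene"):
    c=camera(n);np.savez(f"{n}1.npz",**c)
    im=c["color"][150:270,220:360] if n=="scene" else c["color"][140:260,230:370]
    cv2.imwrite(f"pics/{n}3.png",cv2.resize(im,None,fx=5,fy=5,interpolation=cv2.INTER_CUBIC))
print(sensors.get_obs()["force"])
E
python3 go.py .4532 -.0853 .2
```

```text
[-0.25147001 -0.17716141  0.02980237]
t 6.65 tip [ 0.5673473  -0.03080801  0.1568621 ] F [-0.25147001 -0.17716141  0.02980237]
rot [-0.0055 -0.0016  0.0002] shift mm in present axes [ 65.8 107.4 -43.6] in goal axes [ 65.8 107.6 -43.1]
```

View pics/scene3.png

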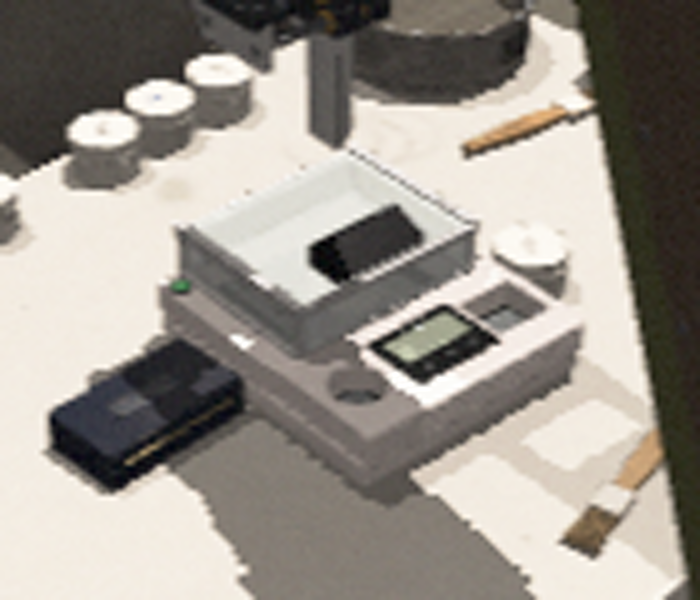

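View pics/top3.png

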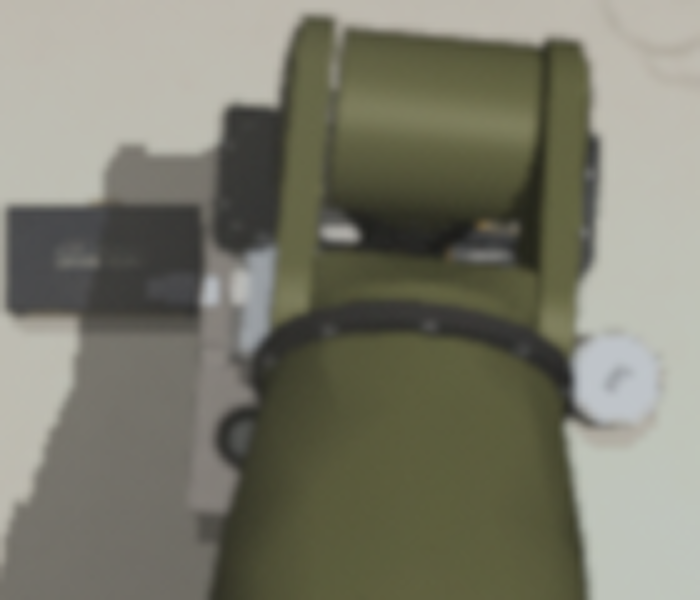

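>>> move_arm(rows="0 10 -30 -0.005 0 0; 5 20 -30 0 0 0; 10 20 -25 0 0 0; 10 10 0 0 0 0; 0 0 0 0 0 0")

```text
time_s: 7.28
ee_pos: [0.5026, -0.0499, 0.3341]
eef_rot: [3.132, -0.001, -1.671]
force: [0.9, 0.1, -0.8]
grip_width: 0.0007
```

```bash
python3 - <<'E'
from station import sensors,camera
from h import *
o=sensors.get_obs();c=camera("wrist");T=wpose(o,c);np.savez("w3.npz",T=T,**c)
print(o["ee_pos"],o["joint_vel"].round(3))
cv2.imwrite("pics/w3.png",cv2.resize(c["color"][75:275,170:370],None,fx=3,fy=3,interpolation=cv2.INTER_CUBIC))
E
```

```text
[ 0.50261552 -0.04993409  0.33411041] [ 0.008  0.009 -0.011  0.002 -0.005  0.005]
```

View pics/w3.png

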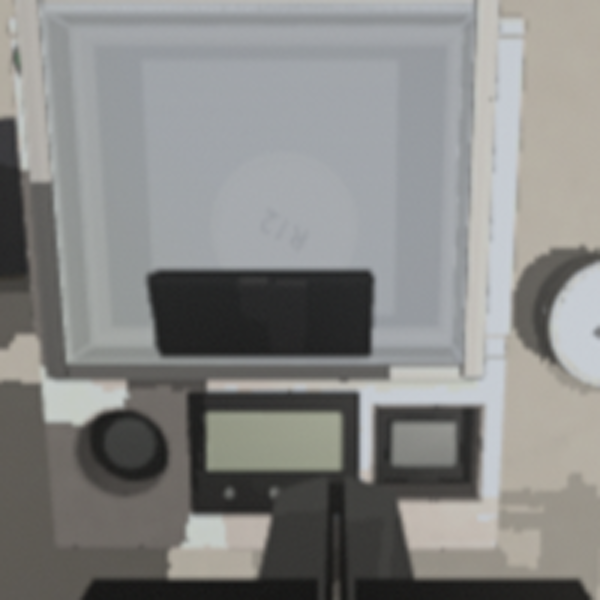

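```bash
python3 - <<'E'
from h import *
c=load("w3.npz");T=c["T"];s=3
def P(a,b,z): return at_z(c,170+a/s,75+b/s,z,T)
k=[P(a,b,.038) for a,b in[(391,420),(458,420),(456,468),(391,467)]];print("key",np.mean(k,0))
w=[P(a,b,.052) for a,b in[(374,405),(482,405),(480,498),(374,496)]];print("well",np.mean(w,0))
d=k[0]-k[1];print(np.arctan2(d[1],d[0])-np.pi/2)
print("ridge",P(262,272,.1065), "cap depth",depth_pt(c,170+424/s,75+445/s,T))
E
python3 go.py .4530 -.0855 .070
```

```text
key [ 0.45254806 -0.0851199   0.038     ]
well [ 0.45332293 -0.08530152  0.052     ]
-0.10089512256286848
ridge [ 0.54224809 -0.02839941  0.1065    ] cap depth [ 0.45244292 -0.08498513  0.03926806]
t 7.325 tip [ 0.50203248 -0.04971065  0.23713882] F [-0.88250317 -0.10524374  0.80091626]
rot [ 0.0095 -0.0013  0.0005] shift mm in present axes [ 40.4  44.6 167.6] in goal axes [ 40.6  46.1 167.1]
```

>>> move_arm(rows="20 20 0 0.009 -0.001 0; 20 20 20 0 0 0; 1 6 40 0 0 0; 0 0 40 0 0 0; 0 0 30 0 0 0; 0 0 15 0 0 0; 0 0 0 0 0 0")

```text
time_s: 8.2
ee_pos: [0.4522, -0.0856, 0.1769]
eef_rot: [3.13, 0.002, -1.67]
force: [0.7, 0.3, 0.5]
grip_width: 0.0003
```

```bash
python3 go.py .4529 -.0853 .038
```

```text
t 8.2 tip [ 0.45112015 -0.08525459  0.07986325] F [0.73081109 0.30360394 0.51832225]
rot [0.0113 0.0019 0.0012] shift mm in present axes [-0.2 -1.2 41.8] in goal axes [-0.3 -0.7 41.9]
```

>>> move_arm(rows="0 -1 10 0.011 0.002 0; 0 0 12 0 0 0; 0 0 10 0 0 0; 0 0 4 0 0 0; 0 0 0 0 0 0")

```text
time_s: 8.82
ee_pos: [0.4538, -0.0855, 0.1388]
eef_rot: [-3.14, -0.0, -1.669]
force: [0.7, -0.2, -0.4]
grip_width: 0.0003
```

```bash
python3 go.py .4529 -.0853 .033;python3 - <<'E'
from station import camera
import cv2
c=camera("scene");cv2.imwrite("pics/s4.png",cv2.resize(c["color"][150:270,220:360],None,fx=5,fy=5,interpolation=cv2.INTER_CUBIC))
E
```

```text
t 8.825 tip [ 0.45391718 -0.08556851  0.04182231] F [ 0.71456127 -0.23385018 -0.36880192]
rot [-0.0013 -0.0003  0.0014] shift mm in present axes [-0.1  0.9  8.8] in goal axes [-0.1  0.9  8.8]
```

View pics/s4.png

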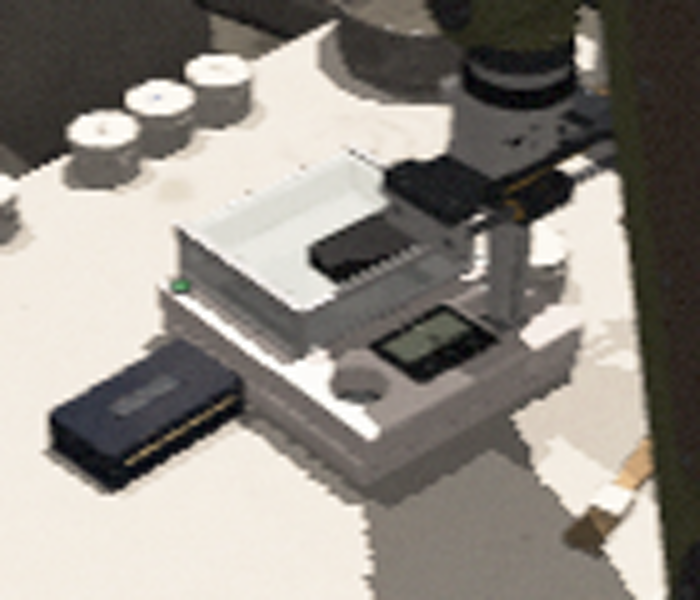

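>>> move_arm(rows="0 1 3 0 0 0; 0 0 2 0 0 0; 0 0 1.5 0 0 0")

```text
time_s: 9.25
ee_pos: [0.453, -0.0855, 0.1329]
eef_rot: [-3.139, -0.001, -1.669]
force: [-2.4, 0.5, 4.0]
grip_width: 0.0006
```

>>> move_arm(rows="0 0 1.5 0 0 0; 0 0 1.5 0 0 0")

```text
time_s: 9.5
ee_pos: [0.4531, -0.0855, 0.1302]
eef_rot: [-3.139, -0.001, -1.669]
force: [-6.1, 1.3, 20.7]
grip_width: 0.0003
```

>>> move_arm(rows="0 0 0.3 0 0 0; 0 0 0.3 0 0 0")

```text
time_s: 9.75
ee_pos: [0.453, -0.0855, 0.1304]
eef_rot: [-3.139, -0.001, -1.669]
force: [-5.0, 0.8, 9.4]
grip_width: 0.0005
```

>>> move_arm(rows="0 0 0.5 0 0 0; 0 0 0.5 0 0 0; 0 0 0.5 0 0 0")

```text
time_s: 10.12
ee_pos: [0.4531, -0.0855, 0.1303]
eef_rot: [-3.139, -0.001, -1.669]
force: [-6.5, 1.7, 13.0]
grip_width: 0.0007
```

>>> move_arm(rows="0 0 0.5 0 0 0; 0 0 0.5 0 0 0; 0 0 0.5 0 0 0")

```text
time_s: 10.5
ee_pos: [0.4531, -0.0855, 0.1303]
eef_rot: [-3.139, -0.001, -1.669]
force: [-5.7, 1.5, 12.9]
grip_width: 0.0004
```

>>> move_arm(rows="0 0 -5 0 0 0; 0 0 -8 0 0 0; 0 0 -15 0 0 0; 0 0 -30 0 0 0; 0 0 -40 0 0 0; 0 0 -40 0 0 0; 0 -10 -40 0 0 0; -20 -40 -30 0 0 0; 0 0 0 0 0 0")

```text
time_s: 11.62
ee_pos: [0.5044, -0.0698, 0.3516]
eef_rot: [-3.134, -0.001, -1.67]
force: [-0.1, 0.5, -1.0]
grip_width: 0.0005
```

```bash
python3 - <<'E'
from station import sensors,camera
from h import *
o=sensors.get_obs();c=camera("wrist");T=wpose(o,c);np.savez("w4.npz",T=T,**c)
print(o["time_s"],o["ee_pos"],o["force"])
cv2.imwrite("pics/w4.png",cv2.resize(c["color"][75:275,170:370],None,fx=3,fy=3,interpolation=cv2.INTER_CUBIC))
c=camera("scene");cv2.imwrite("pics/s5.png",cv2.resize(c["color"][150:270,220:360],None,fx=5,fy=5,interpolation=cv2.INTER_CUBIC))
E
```

```text
11.625 [ 0.50444938 -0.06978279  0.35158737] [-0.05351331  0.46111383 -1.02859714]
```

View pics/w4.png

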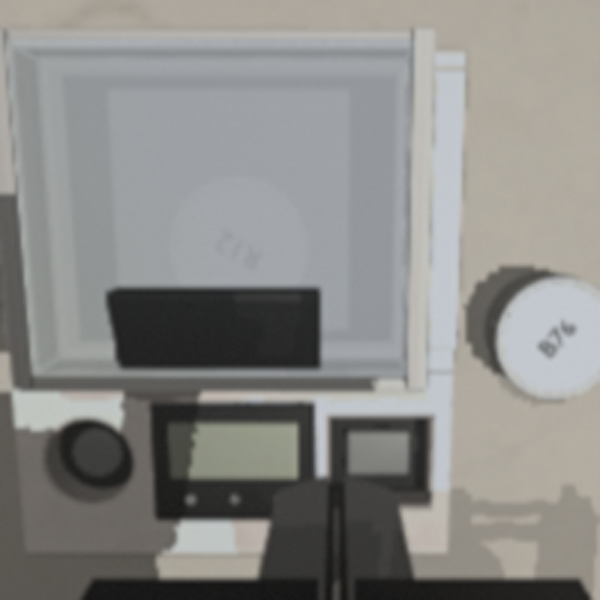

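View pics/s5.png

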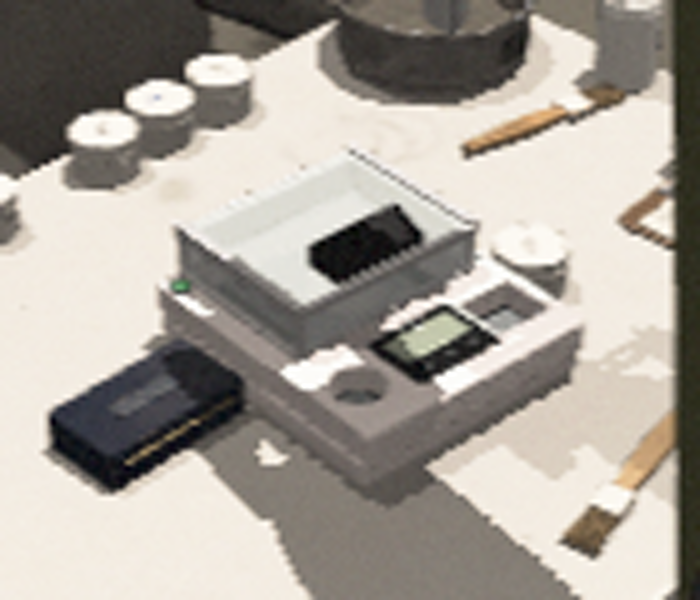

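```bash
python3 - <<'E'
from h import *
c=load("w4.npz");T=c["T"];s=3
def P(a,b,z): return at_z(c,170+a/s,75+b/s,z,T)
print("key",P(378,453,.038),depth_pt(c,170+378/s,75+450/s,T),"console",depth_pt(c,170+440/s,75+400/s,T))
print("ridge",P(214,289,.1065),"gfront out",P(214,390,.095))
c=load("w3.npz");T=c["T"];print("gfront before",P(262,378,.095))
from station import ctrl
ctrl.hand_in()
E
```

```text
key [ 0.45238763 -0.08500707  0.038     ] [ 0.45410891 -0.08511594  0.03888335] console [ 0.4786099  -0.11426828  0.05301022]
ridge [ 0.54220365 -0.02852095  0.1065    ] gfront out [ 0.5017918  -0.02163615  0.095     ]
gfront before [ 0.50216816 -0.02260316  0.095     ]
the job is handed in; nothing more can be done
```

The cover is shut, the tare key has been pressed, held and released, and the job is handed in. It took about 11.6 s of robot time.

- **Cover:** I pushed the pull's back face forward with the closed fingertips. The cover slid about 60 mm and met its end stop at about 15 N. Pictures afterwards show it meeting the front wall, and it stayed in the same place through the tare press (pull edge within 0.2 mm).
- **Tare key:** I pressed straight down in the square well. The force jumped from 4 to about 21 N with the fingertips 33 mm above the table, the expected fully-down height. I held it for about 1.1 s; my readings during the hold were between 9 and 21 N. There was also a sideways force of about 6 N during the hold.
- **After release:** the key top measured about 39 mm high, 14 mm below the rim, so it is back up. Between the pictures before and after the press, the key and the chamber front agreed to within about 1 mm. The tin is still on the pan, the nearby things look unmoved, and I did not touch the standby key. The arm is clear above the balance.

None of the last checks failed or disagreed. The dish and the mortar were out of view in the final pictures; the arm never went near them.

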